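# Hold a spring clip open over a display card

### The job

I want to slip a price tag onto the display card: squeeze the big spring clip open so that it comes free of the narrow metal tab it is parked on, lift it off, carry it to the wide paper card standing in the wooden foot, and lower its gaping jaws over the middle of the card's top edge, with the jaw tips well below the edge on both sides but nothing of the clip touching the card. Do not bump the card hard, and leave the other things on the desk where they are. Finish while still holding the clip there, upright, still and wide open: do not let go or let it close.

Things in the scene. Friction and masses are not known exactly. Their poses are not given: they have to be found in the camera images.
- clip: Loose dark-steel spring clip, about 70 g, 86 mm high, 34 mm wide along its axle, upright, clamped on the tab at the start. Origin: middle of the axle, half-way up. z up, y along the axle, x across the jaws (front to rear jaw); looks the same after half a turn. Two handles above the axle, two jaws below; squeezing the handles together along x spreads the jaws.
- clip_grip (a point): Point fixed 27 mm above the axle, midway between the handles; axes as clip. The flat handles, 30 mm wide along y, reach 42 mm above the axle. At rest they splay in a V: 18 mm over their outsides at the axle, 50 mm at the tops. Squeezed to the stop they are parallel and upright, 20 mm over their outsides. About 8 N on each handle here keeps the clip fully open.
- clip_mouth (a point): Point fixed 36 mm below the axle, midway between the jaws' flat lips (30 to 42 mm below the axle, 30 mm wide along y). Clamped on the tab the lips are 4 mm apart; fully open 22 mm at their upper and 30 mm at their lower ends. Axes as clip.
- jaw_front (a joint): opening angle of the front jaw (rad): 0 clamped on the 4 mm tab (-0.045 with nothing between the lips), 0.32 at the stop (fully open). Sprung shut. Both jaws are geared together and open equally.
- jaw_rear (a joint): opening angle of the rear jaw (rad), same meaning and always equal to the front jaw's.
- tab_edge (a point): middle of the top edge of the parking tab: an upright bare aluminium strip, 40 mm wide (its y), 4 mm thick (its x), top edge 76 mm above the desk, on a fixed grey foot 70 x 60 x 10 mm. Its z points up. At the start the clip's axle lies about 20 mm above this edge, with the jaws clamped on both faces.
- card_stand: Fixed display card on its foot; origin at the centre of the underside. A wooden foot 60 x 110 mm, 21 mm high, holds an upright stiff paper card, 90 mm wide (along y), 3 mm thick (along x), with a brown panel on it. z points up. A tall solid rack stands right of the desk (y below about -0.1, x beyond 0.55), in the way of an arm swinging in stretched out from the right.
- card_edge (a point): middle of the card's top edge, 97 mm above the desk; axes as card_stand: x through the card's thickness, y along the edge, z up.
- desk_calculator: bystander: pocket calculator 112 x 68 x 13 mm, origin at its underside
- tape_roll: bystander: roll of brown tape, 96 mm across, 48 mm high, origin at its underside
- bracelet_3: bystander: bracelet of wooden beads, 70 mm across, 13 mm high, origin at its underside
- findings_pot: bystander: white jar with a dark lid, 64 mm across, 40 mm high, origin at its underside
Not all that is in view belongs to the job. Leave any orange or red look-alike of the clip alone.

How it is judged:
By the outcome, as a careful person would: the job done as asked, in the order asked, and still so for the second after the job is handed in, while the arm keeps its last pose, push and grip.
It also fails if it takes over 42 s, if anything falls off the work surface, if the arm or the gripper's body presses on something with over 40 N, if the wrist force passes 120 N, or if a joint passes its speed limit or range.

### The arm

A 7-joint arm with a two-finger parallel gripper is mounted at the origin on a cart in front of the work surface, level with it; the furniture and walls round the work are solid. World frame = base frame: x ahead of the robot, y to its left, z up, the work surface at z = 0. Lengths are in m, angles in degrees, forces in N, time in s.
With the tool pointing down it reaches from about 0.425 to 0.825 m from the base axis. Payload 3.6 kg.
Tool frame: the origin (TCP) lies at the very end of the fingers, on their centre line; the grasp point (between the pads) lies behind it (r.grasp_offset is the z of the grasp point in the tool frame, in m); z points along the fingers, y is the line along which they close (so a half turn about z gives the same grasp; the last joint's range is limited). The gripper opens to 93 mm and grips with 3 to 60 N. Pads are 15 mm wide; open, the fingers measure 128 mm over their backs; the gripper's body (75 mm by 188 mm) begins 65 mm behind the grasp point.
Start: joints at [62.023, 35.231, -0.722, 81.555, 0.464, 63.22, -2.315], TCP at [0.29, -0.582, 0.219] pointing down, gripper open.
Joint ranges: [-178.69, 178.69], [-17.37, 117.87], [-77.05, 75.6], [15.02, 138.74], [-78.02, 258.01], [0.78, 113.62], [-162.83, 162.83]. Speed limits (degrees/s): [159.86, 159.86, 180, 180, 180, 180, 180].

### API

Orientations are given as a 3x3 rotation matrix whose columns are the frame's x, y, z axes.
In Python, from rig import r, vision, ticket gives the robot as it stands. The module is installed in compiled form; this text tells all that it offers.
- The arm moves only by the tool servo_tool, never from a script. Its argument "plan" is a list of rows, each a list of 4 numbers: the shift along the tool's x, y, z in m, then the turn about the tool's z in degrees. In form: [[x, y, z, turn], ...]. A call has exactly 8 rows; each row is the pose to reach, as a shift and turn from the pose commanded when the call began, along the tool's axes at that moment; what a row does not reach only later rows make up. A row lasts 1/12 s, in which the tool goes at most 41.7 mm and 7.16 degrees, less where a joint would pass 70% of its speed; a pose out of reach is approached as far as the arm can. A call with a gripper value outside its range is refused whole. "claw" is the closure in counts, from 0 (fully open) to 255 (shut), set as the call begins (left out, the last holds). The fingers move at their own pace and stop on an object; "force" is the grip in N (left out, the last holds). Time passes only in rows, so rows that repeat a pose let the fingers close, or fill a call up. It gives the time, the measured TCP pose, the force, the opening and the grip force at its end, in the units of the state.
- r.get_obs(): the state, without advancing time (a new reading comes with each control period).
- vision.camera(name): name is "side" or "top"; returns the picture (480x640x3 uint8, red, green, blue); there is no depth.
- vision.camera_model(name): a dict with "K" (3x3 intrinsics, pixels), "dist" ([k1, k2, p1, p2, k3] as OpenCV has them; the pictures are not rectified), "pose" (4x4, takes a point from camera to world coordinates). Camera axes: x right, y down, z forward; pixel columns grow to the right and rows downward; lengths in m; the calibration is good to about 2 mm. A picture is of the moment at which its call begins. camera_model takes no time and is no camera call.
- ticket.close_job(): hands the job in; it is judged then, once.
Trained networks look in the newest picture that a camera, given by its name, has taken for a name from the list of things; names that differ only in an ending like _2 or _b are one class to them, and where a whole thing is asked for, a point or a joint stands for the part that bears it (a point fixed in the world has none). Each returns a list of dicts, best first, with "confidence" (0 to 1); they miss things now and then, are a little off and sometimes report something else, mostly with a low value. They report only what shows in the picture. A call takes as long as a camera call. They do not tell look-alikes from the thing itself.
- vision.boxes_of(query, camera): "xy" ([column, row] in pixels, amid what is visible of it).
The state is a dict: "clock": time; "joint_positions": joint angles; "joint_velocities": joint speeds; "joint_torque": joint torques, N m; "tool_pos": TCP position; "eef_rot": TCP orientation; "contact_force": force on the tool from outside, world axes, zero at the start; "wrist_torque": the same for the moment, N m; "opening": finger opening in m; "grip_force": force on a finger pad.
Only numpy, scipy, OpenCV 4.12 (cv2) and the standard library are available. Lean on these libraries where they do the work, as an engineer would, in place of code of your own. Each camera call takes 0.05 s, during which the arm holds its last target. There are 200 camera calls.

## Working session

There is one attempt and no reset: what is moved stays moved. The work goes in short steps, Python scripts to look and compute and a tool call to move; the robot and the scene stay as the last step left them, time stands still between calls to the robot, and variables do not carry over. Pictures are saved under pics/ and viewed, at most 10 in all, crops included, and the job is handed in when it is done.

Besides the shell and the picture viewer there is one more tool, called after "Request:" in YAML: its name, and indented under it one key for each argument. servo_tool: Moves the arm, as the interface text tells. Its arguments: {"type":"object","properties":{"plan":{"type":"array","items":{"type":"array","items":{"type":"number"}}},"claw":{"type":"number"},"force":{"type":"number"}},"required":["plan"]}

```bash
mkdir -p pics
python3 - <<'E'
from rig import r,vision
import cv2,numpy as np
np.set_printoptions(precision=4,suppress=True)
for n in("side","top"):
    im=vision.camera(n); cv2.imwrite(f"pics/{n}0.png",im[:,:,::-1])
    m=vision.camera_model(n); print(n,m["K"],m["dist"]);print(m["pose"])
    for q in("clip","card_stand","clip_grip","tab_edge"):
        print(q,[(np.round(d["xy"]),round(d["confidence"],2)) for d in vision.boxes_of(q,n)])
o=r.get_obs();print(o["clock"],o["tool_pos"],o["eef_rot"],o["opening"],r.grasp_offset)
E
```

```text
side [[534.0677   0.     313.9021]
 [  0.     534.0677 233.7924]
 [  0.       0.       1.    ]] [0.0085 0.     0.     0.     0.    ]
[[ 0.9987  0.0452 -0.0255  0.5369]
 [ 0.0488 -0.6542  0.7547 -0.4756]
 [ 0.0174 -0.755  -0.6555  0.675 ]
 [ 0.      0.      0.      1.    ]]
clip [(array([299., 187.]), 0.97), (array([286., 250.]), 0.87), (array([352., 220.]), 0.81)]
card_stand [(array([310., 358.]), 0.65)]
clip_grip [(array([298., 188.]), 0.94), (array([351., 215.]), 0.79), (array([283., 249.]), 0.63)]
tab_edge [(array([300., 227.]), 0.72)]
top [[523.1217   0.     326.5873]
 [  0.     523.1217 240.8684]
 [  0.       0.       1.    ]] [-0.0159  0.      0.      0.      0.    ]
[[ 0.0195 -0.9804  0.1963  0.3249]
 [-0.9998 -0.0203 -0.0025  0.1945]
 [ 0.0064 -0.1962 -0.9805  1.0488]
 [ 0.      0.      0.      1.    ]]
clip [(array([317., 272.]), 0.71), (array([272., 209.]), 0.66), (array([266., 258.]), 0.63), (array([259., 338.]), 0.54), (array([416., 250.]), 0.21)]
card_stand [(array([415., 249.]), 0.64)]
clip_grip [(array([268., 207.]), 0.9), (array([265., 260.]), 0.78), (array([318., 273.]), 0.55)]
tab_edge [(array([275., 277.]), 0.83)]
0.5 [ 0.2896 -0.5818  0.2186] [[ 0.8952  0.4456 -0.    ]
 [ 0.4456 -0.8952  0.0001]
 [ 0.0001 -0.0001 -1.    ]] 0.09302545607235195 -0.0188
```

View pics/side0.png

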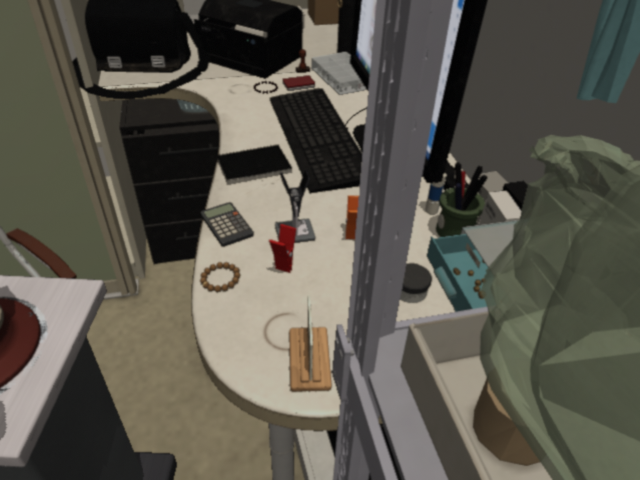

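View pics/top0.png

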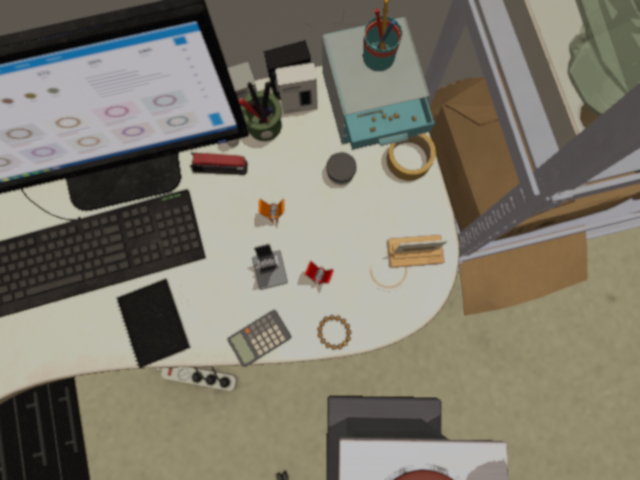

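Candidates for the clip in the top picture are dark grey at (265,258), orange at (272,209) and red at (319,273). Only the dark-steel one at (265,258), side (297,190), stands on the grey-footed tab and fits the description. I'll confirm it in one enlarged crop. The card is at top (415,249), side (310,358).

Run:
```python
import cv2,numpy as np
s=cv2.imread("pics/side0.png");t=cv2.imread("pics/top0.png")
def c(im,x,y,w,h,k): return cv2.resize(im[y:y+h,x:x+w],None,fx=k,fy=k,interpolation=cv2.INTER_CUBIC)
a=np.vstack([np.hstack([c(t,235,230,65,50,6),c(s,265,165,65,50,6)[:, :390]]),np.hstack([c(t,380,222,78,58,5),c(s,270,290,78,116,5)[:290]])])
print(a.shape)
cv2.imwrite("pics/crop.png",a)
```

```text
(590, 780, 3)
```

View pics/crop.png

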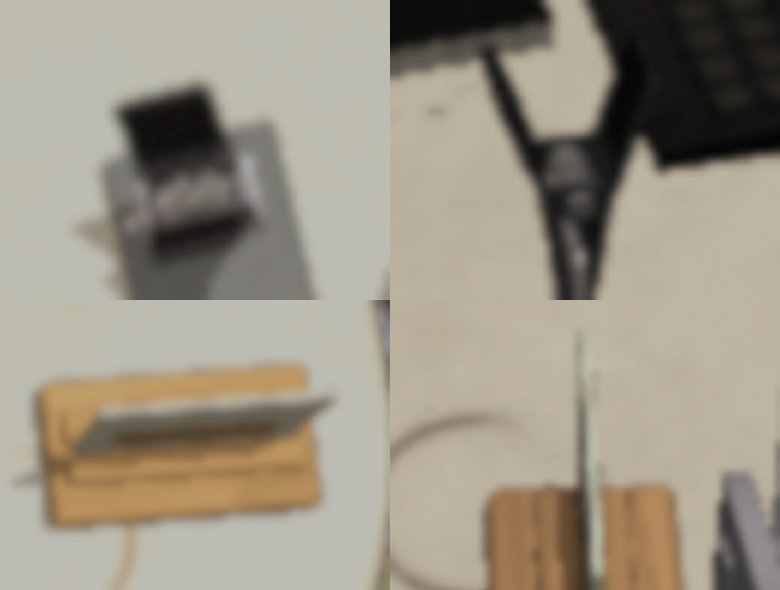

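Crop shows the dark clip (V handles, axle with light glints, on the grey-footed tab) and the card, which is edge-on in the side view. I'll fit poses from corner pixels.

```bash
cat > h.py <<'E'
from rig import r,vision
import cv2,numpy as np
from scipy.optimize import least_squares
np.set_printoptions(precision=4,suppress=True)
M={n:vision.camera_model(n) for n in("side","top")}
def proj(n,P):
    m=M[n];T=np.linalg.inv(m["pose"])
    return cv2.projectPoints(np.array(P,float),cv2.Rodrigues(T[:3,:3])[0],T[:3,3],np.array(m["K"]),np.array(m["dist"]))[0][:,0]
def atz(n,uv,z):
    m=M[n];p=cv2.undistortPoints(np.array([[uv]],float),np.array(m["K"]),np.array(m["dist"]))[0,0]
    d=m["pose"][:3,:3]@[*p,1];c=m["pose"][:3,3];return c+d*(z-c[2])/d[2]
def place(q,P):
    c,s=np.cos(q[2]),np.sin(q[2]);P=np.array(P,float)/1000
    return P@np.array([[c,-s,0],[s,c,0],[0,0,1]]).T+[q[0],q[1],0]
def fit(obs,q0):
    f=lambda q:np.concatenate([(proj(n,place(q,[p]))[0]-uv) for n,p,uv in obs])
    s=least_squares(f,q0,loss="soft_l1");print(s.x[:2],np.degrees(s.x[2]),s.fun.reshape(-1,2).round(1).tolist());return s.x
E
python3 - <<'E'
from h import *
print(atz("top",(265,258),.138),atz("top",(423,243),.097))
z=138
q=fit([("top",(25,15,z),(254.7,247.5)),("top",(25,-15,z),(269.7,244.2)),("top",(-25,15,z),(260.8,270.5)),("top",(-25,-15,z),(276.3,267)),
 ("side",(-25,15,z),(281.3,173.3)),("side",(25,15,z),(305.8,172))],[.5,.2,0])
t="top"
q=fit([(t,(30,55,21),(389,239)),(t,(30,-55,21),(441,235.4)),(t,(-30,-55,21),(444,263)),(t,(-30,55,21),(389.6,267)),
 (t,(1.5,45,97),(400.6,244)),(t,(1.5,-45,97),(447,242)),
 ("side",(0,45,97),(308.6,296.5))],[.5,0,0])
E
```

```text
[0.4741 0.3002 0.138 ] [0.515 0.013 0.097]
[0.476 0.299] 17.75858360845543 [[-0.9, -1.5], [0.5, -2.9], [0.4, 2.4], [1.4, 1.0], [-1.6, -1.6], [1.3, -4.0]]
[0.5141 0.012 ] 3.7923194383571186 [[-1.1, -1.7], [1.4, -0.5], [1.1, 1.3], [0.4, -0.1], [-1.2, -0.2], [0.6, -0.4], [-1.4, -3.3]]
```

Clip is near (0.476, 0.299) and the card at (0.514, 0.012). First retract, to swing in clear of the rack.

Request:
servo_tool:
  plan:
    - [0,-0.015,0,0]
    - [0,-0.045,0,0]
    - [0,-0.08,0,0]
    - [0,-0.115,0,0]
    - [0,-0.15,0,0]
    - [0,-0.18,0,0]
    - [0,-0.197,0,0]
    - [0,-0.2,0,0]
  claw: 0
  force: 25

```text
clock: 1.17
tool_pos: [0.1989, -0.3998, 0.219]
eef_rot: [[0.895, 0.446, -0.001], [0.446, -0.895, 0.002], [-0.0, -0.002, -1.0]]
contact_force: [0.3, 0.1, 0.2]
opening: 0.0932
grip_force: 0.0
```

Request:
servo_tool:
  plan:
    - [0.031,-0.001,0,-4]
    - [0.07,-0.006,0,-9]
    - [0.109,-0.013,0,-14]
    - [0.147,-0.025,0,-19]
    - [0.183,-0.039,0,-24]
    - [0.218,-0.057,0,-29]
    - [0.252,-0.077,0,-34]
    - [0.283,-0.1,0,-39]

```text
clock: 1.83
tool_pos: [0.4124, -0.1863, 0.2191]
eef_rot: [[0.412, 0.911, 0.003], [0.911, -0.412, -0.0], [0.001, 0.003, -1.0]]
contact_force: [1.3, -0.2, 0.4]
opening: 0.093
grip_force: 0.0
```

Request:
servo_tool:
  plan:
    - [0.031,-0.001,0,-4]
    - [0.07,-0.006,0,-9]
    - [0.109,-0.013,0,-14]
    - [0.147,-0.025,0,-19]
    - [0.183,-0.039,0,-24]
    - [0.218,-0.057,0,-29]
    - [0.252,-0.077,0,-34]
    - [0.283,-0.1,0,-39]

```text
clock: 2.5
tool_pos: [0.4377, 0.1144, 0.2191]
eef_rot: [[-0.253, 0.967, 0.003], [0.967, 0.253, 0.002], [0.001, 0.003, -1.0]]
contact_force: [0.6, -0.2, -0.1]
opening: 0.093
grip_force: 0.0
```

Request:
servo_tool:
  plan:
    - [0.015,0.008,0,0]
    - [0.045,0.023,0,0]
    - [0.08,0.04,0,0]
    - [0.115,0.057,0,0]
    - [0.145,0.072,0,0]
    - [0.162,0.08,0,0]
    - [0.169,0.0835,0,0]
    - [0.169,0.0835,0,0]

```text
clock: 3.17
tool_pos: [0.4749, 0.2985, 0.2184]
eef_rot: [[-0.252, 0.968, -0.0], [0.968, 0.252, 0.002], [0.002, 0.0, -1.0]]
contact_force: [0.1, -0.5, 0.5]
opening: 0.0933
grip_force: 0.0
```

Run:
```python
from h import *
o=r.get_obs();print(o["clock"],o["tool_pos"],o["eef_rot"])
def c(im,x,y,w,h,k): return cv2.resize(im[y:y+h,x:x+w],None,fx=k,fy=k,interpolation=cv2.INTER_CUBIC)
s=vision.camera("side");t=vision.camera("top")
cv2.imwrite("pics/near.png",np.hstack([c(t,225,210,80,110,5),c(s,255,130,80,110,5)])[:,:,::-1])
```

```text
3.1667 [0.4749 0.2985 0.2184] [[-0.252   0.9677 -0.0001]
 [ 0.9677  0.252   0.0019]
 [ 0.0019  0.0004 -1.    ]]
```

View pics/near.png

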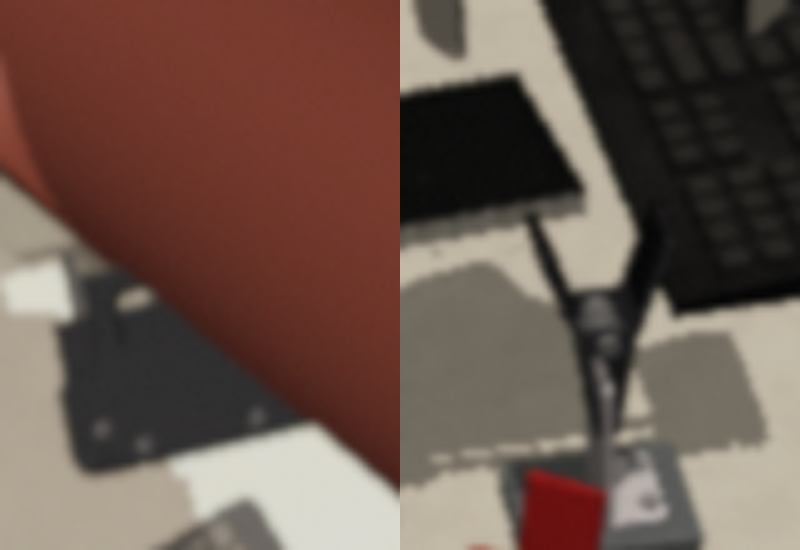

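Run:
```python
from h import *
def yaw(a,b,z,off):
    d=atz("top",a,z)-atz("top",b,z);return np.degrees(np.arctan2(d[1],d[0]))-off, np.linalg.norm(d)
print(yaw((252.5,257.5),(280,250.3),.01,90),yaw((280,250.3),(287.5,279.7),.01,0))
print(yaw((254.7,247.5),(269.7,244.2),.138,90),yaw((260.8,270.5),(276.3,267),.138,90))
for ps in(13,15,17):
    q=(.4755,.299,np.radians(ps))
    print(ps,proj("side",place(q,[(-25,15,138),(-25,-15,138),(25,15,138),(25,-15,138),(0,-17,96),(0,17,96)])).round(1).tolist())
o=r.get_obs();R=o["eef_rot"]
print(proj("side",[o["tool_pos"]+R@[x,y,0] for y in(-.0465,.0465) for x in(-.0075,.0075)]).round(1).tolist())
s=vision.camera("side")
cv2.imwrite("pics/n2.png",cv2.resize(s[90:250,220:380],None,fx=3.7,fy=3.7,interpolation=cv2.INTER_CUBIC)[:,:,::-1])
```

```text
(np.float64(16.148566675966933), np.float64(0.05698693073836424)) (np.float64(16.137961031475562), np.float64(0.06168576163960824))
(np.float64(13.875545628786881), np.float64(0.027085315575590796)) (np.float64(14.077969453536085), np.float64(0.02778350314501706))
13 [[279.9, 171.0], [282.2, 180.7], [307.8, 168.6], [310.7, 178.2], [296.8, 199.4], [293.9, 188.3]]
15 [[279.7, 171.3], [282.6, 181.0], [307.4, 168.3], [310.9, 177.8], [297.1, 199.4], [293.6, 188.3]]
17 [[279.5, 171.6], [283.0, 181.2], [307.0, 168.1], [311.1, 177.5], [297.4, 199.3], [293.3, 188.3]]
[[267.1, 140.6], [265.8, 135.9], [322.9, 135.6], [321.0, 131.0]]
```

View pics/n2.png

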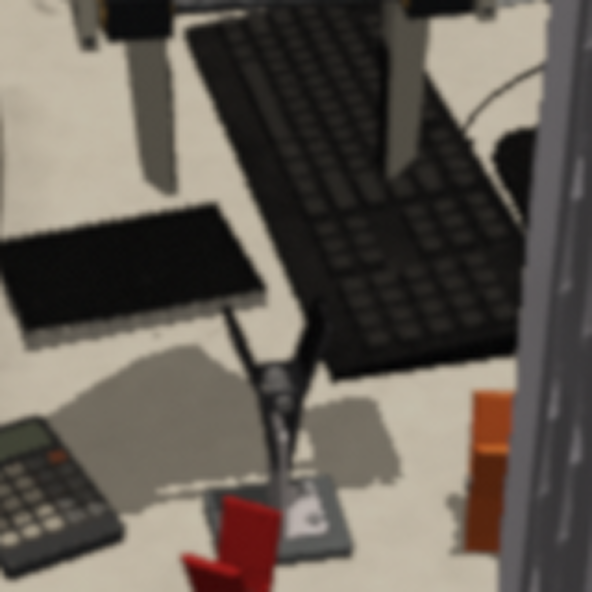

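Fingertips at crop (177,192) and (388,178) straddle the clip's handle tips at (228,310) and (318,300), centred within about 1 mm. Descend.

Request:
servo_tool:
  plan:
    - [0,0,0.01,0.5]
    - [0,0,0.03,0.5]
    - [0,0,0.055,0.5]
    - [0,0,0.075,0.5]
    - [0,0,0.095,0.5]
    - [0,0,0.108,0.5]
    - [0,0,0.114,0.5]
    - [0,0,0.114,0.5]

```text
clock: 3.98
tool_pos: [0.4739, 0.2942, 0.1031]
eef_rot: [[-0.24, 0.971, -0.003], [0.971, 0.24, -0.003], [-0.002, -0.003, -1.0]]
contact_force: [-0.3, 0.8, -0.0]
opening: 0.0934
grip_force: 0.0
```

Run:
```python
from h import *
s=vision.camera("side");print(r.get_obs()["contact_force"])
cv2.imwrite("pics/n3.png",cv2.resize(s[130:250,240:360],None,fx=5,fy=5,interpolation=cv2.INTER_CUBIC)[:,:,::-1])
```

```text
[-0.3646  0.491  -0.7829]
```

View pics/n3.png

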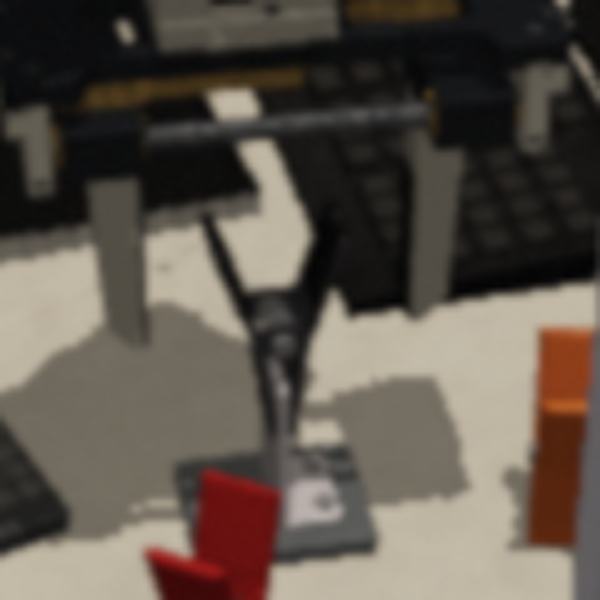

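Fingers straddle the clip at the right height: tips at (147,343) and (410,312), axle at about (277,315). Correct the sideways drift, then squeeze.

Request:
servo_tool:
  plan:
    - [0.004,0,0,0]
    - [0.004,0,0,0]
    - [0.004,0,0,0]
    - [0.004,0,0,0]
    - [0.004,0,0,0]
    - [0.004,0,0,0]
    - [0.004,0,0,0]
    - [0.004,0,0,0]
  claw: 100

```text
clock: 4.7
tool_pos: [0.4735, 0.3001, 0.1047]
eef_rot: [[-0.241, 0.97, 0.0], [0.97, 0.241, 0.0], [0.0, 0.0, -1.0]]
contact_force: [1.1, 1.5, -0.6]
opening: 0.0566
grip_force: 0.0
```

Request:
servo_tool:
  plan:
    - [0,0,0,0]
    - [0,0,0,0]
    - [0,0,0,0]
    - [0,0,0,0]
    - [0,0,0,0]
    - [0,0,0,0]
    - [0,0,0,0]
    - [0,0,0,0]
  claw: 255
  force: 25

```text
clock: 5.37
tool_pos: [0.4735, 0.3001, 0.1046]
eef_rot: [[-0.241, 0.97, -0.0], [0.97, 0.241, -0.0], [-0.0, -0.0, -1.0]]
contact_force: [0.4, -1.0, -0.9]
opening: 0.0197
grip_force: 24.9
```

Request:
servo_tool:
  plan:
    - [0,0,0,0]
    - [0,0,0,0]
    - [0,0,0,0]
    - [0,0,0,0]
    - [0,0,0,0]
    - [0,0,0,0]
    - [0,0,0,0]
    - [0,0,0,0]

```text
clock: 6.03
tool_pos: [0.4735, 0.3001, 0.1047]
eef_rot: [[-0.241, 0.97, -0.0], [0.97, 0.241, 0.0], [0.0, -0.0, -1.0]]
contact_force: [-0.4, 0.2, -0.4]
opening: 0.0198
grip_force: 24.9
```

Run:
```python
from h import *
s=vision.camera("side");o=r.get_obs();print(o["tool_pos"],o["contact_force"],o["wrist_torque"],o["opening"],o["grip_force"])
cv2.imwrite("pics/n4.png",cv2.resize(s[150:250,240:360],None,fx=5,fy=5,interpolation=cv2.INTER_CUBIC)[:,:,::-1])
```

```text
[0.4736 0.3002 0.1047] [-0.3326 -0.1628 -0.5951] [-0.0175 -0.0956 -0.0014] 0.019791940738329458 24.939664900302887
```

View pics/n4.png

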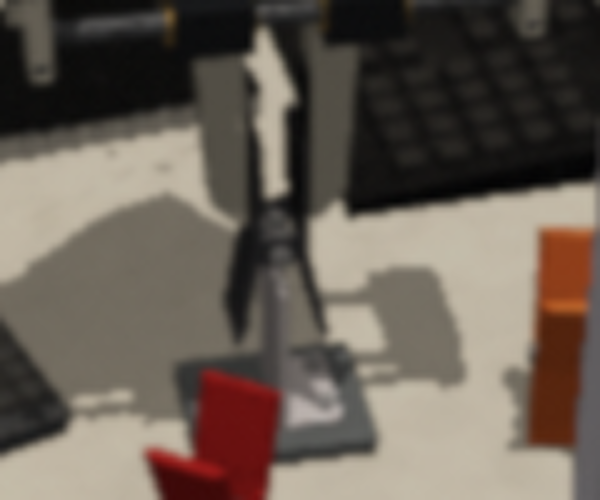

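Handles are parallel and the jaws gape around the tab (tips at crop (240,335) and (322,330)), at the 20 mm stop. Lift straight up.

Request:
servo_tool:
  plan:
    - [0,0,-0.005,0]
    - [0,0,-0.015,0]
    - [0,0,-0.03,0]
    - [0,0,-0.05,0]
    - [0,0,-0.075,0]
    - [0,0,-0.1,0]
    - [0,0,-0.118,0]
    - [0,0,-0.125,0]

```text
clock: 6.75
tool_pos: [0.4746, 0.3016, 0.2338]
eef_rot: [[-0.241, 0.97, 0.006], [0.97, 0.241, 0.004], [0.003, 0.006, -1.0]]
contact_force: [0.3, -0.5, 0.0]
opening: 0.0199
grip_force: 24.9
```

```bash
cat > go.py <<'E'
from h import *
import sys
o=r.get_obs();R=o["eef_rot"];x,y,yaw=map(float,sys.argv[1:4])
z=float(sys.argv[4]) if len(sys.argv)>4 else o["tool_pos"][2]
print(o["clock"],o["tool_pos"],"yaw",np.degrees(np.arctan2(R[1,1],R[0,1])),"op",o["opening"],"F",o["contact_force"])
print("shift",R.T@(np.array([x,y,z])-o["tool_pos"]),"turn",np.degrees(np.arctan2(R[1,1],R[0,1]))-yaw)
E
python3 go.py .514 .012 3.8
```

```text
6.75 [0.4746 0.3016 0.2338] yaw 13.969867225593976 op 0.019898057655417214 F [ 0.2514 -0.4538  0.0204]
shift [-0.2906 -0.0317 -0.001 ] turn 10.169867225593975
```

Request:
servo_tool:
  plan:
    - [-0.012,-0.001,0,0.5]
    - [-0.04,-0.004,0,1.5]
    - [-0.075,-0.008,0,3]
    - [-0.115,-0.012,0,4.5]
    - [-0.155,-0.017,0,6]
    - [-0.193,-0.021,0,7.5]
    - [-0.228,-0.025,0,8.5]
    - [-0.255,-0.028,0,9.5]

```text
clock: 7.42
tool_pos: [0.5068, 0.0405, 0.2282]
eef_rot: [[-0.072, 0.997, -0.003], [0.997, 0.072, -0.003], [-0.003, -0.004, -1.0]]
contact_force: [-0.1, 0.4, -2.0]
opening: 0.0196
grip_force: 24.9
```

```bash
python3 go.py .514 .012 3.8
```

```text
7.4167 [0.5068 0.0405 0.2282] yaw 4.129838726272757 op 0.01957772495828406 F [-0.06    0.3751 -2.0129]
shift [-0.0289  0.0052  0.0001] turn 0.3298387262727571
```

Request:
servo_tool:
  plan:
    - [-0.012,0.0015,0,0]
    - [-0.024,0.003,0,0]
    - [-0.032,0.004,0,0]
    - [-0.034,0.004,0,0]
    - [-0.034,0.004,0,0]
    - [-0.034,0.004,0,0]
    - [-0.034,0.004,0,0]
    - [-0.034,0.004,0,0]

```text
clock: 8.08
tool_pos: [0.5144, 0.0137, 0.2298]
eef_rot: [[-0.08, 0.997, 0.0], [0.997, 0.08, 0.001], [0.001, 0.0, -1.0]]
contact_force: [0.3, -0.4, -0.9]
opening: 0.0199
grip_force: 24.9
```

```bash
python3 go.py .514 .012 3.8
python3 - <<'E'
from h import *
s=vision.camera("side");t=vision.camera("top")
c=lambda im,x,y,w,h,k: cv2.resize(im[y:y+h,x:x+w],None,fx=k,fy=k,interpolation=cv2.INTER_CUBIC)
cv2.imwrite("pics/n5.png",np.hstack([c(t,360,195,100,150,4),c(s,260,255,100,150,4)])[:,:,::-1])
q=(.514,.012,np.radians(3.8))
print("card edge side far/near",proj("side",place(q,[(0,45,97),(0,-45,97),(0,0,97),(0,-45,21)])).round(1).tolist())
o=r.get_obs();T=o["tool_pos"];R=o["eef_rot"]
ax=T+R@[0,0,.008]
print("axle ends, jaw tips",proj("side",[ax+R@[0.017,0,0],ax+R@[-.017,0,0],*(ax+R@[x,y,.042] for x in(-.015,.015) for y in(-.018,-.015,0,.015,.018))]).round(1).tolist())
E
```

```text
8.0833 [0.5144 0.0137 0.2298] yaw 4.6001450184992665 op 0.019898263026028734 F [ 0.3284 -0.4228 -0.8652]
shift [-0.0017 -0.0005 -0.    ] turn 0.8001450184992667
card edge side far/near [[307.1, 293.2], [307.6, 343.0], [307.4, 317.0], [307.1, 376.1]]
axle ends, jaw tips [[308.4, 241.9], [309.0, 260.4], [294.5, 283.2], [296.9, 283.2], [308.6, 283.0], [320.4, 282.9], [322.7, 282.9], [294.5, 266.7], [296.8, 266.7], [308.1, 266.6], [319.5, 266.5], [321.7, 266.4]]
```

View pics/n5.png

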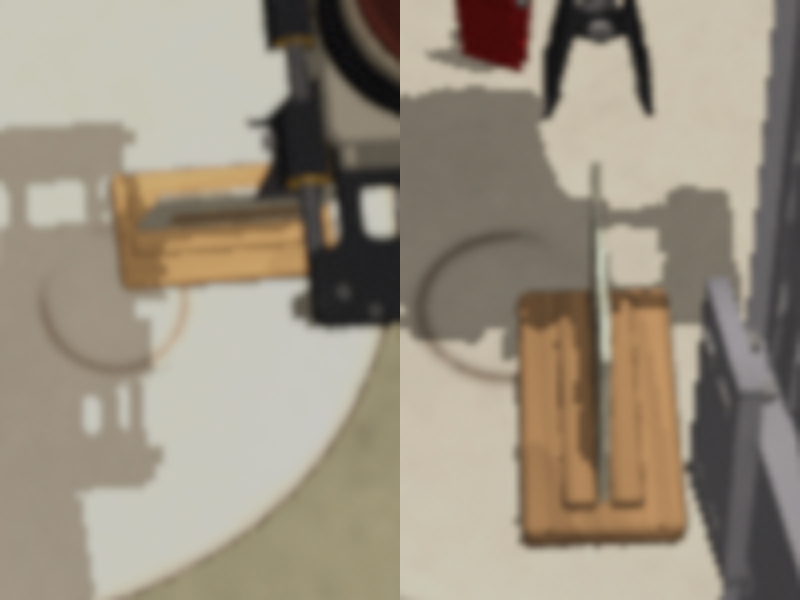

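Run:
```python
from h import *
b=np.array([1.3,1.7])
S=[((0,45,97),(309,295.8)),((0,-45,21),(310.75,380)),((-30,55,21),(290,328.2)),((30,55,21),(326.75,327.5)),((-30,-55,0),(290.5,391)),((30,-55,0),(331,390))]
so=[("side",p,np.array(u)-b) for p,u in S]
t="top"
to=[(t,(30,55,21),(389,239)),(t,(30,-55,21),(441,235.4)),(t,(-30,-55,21),(444,263)),(t,(-30,55,21),(389.6,267)),(t,(1.5,45,97),(400.6,244)),(t,(1.5,-45,97),(447,242))]
fit(so,[.514,.012,.06]);fit(to,[.514,.012,.06]);fit(so+to,[.514,.012,.06])
```

```text
[0.5163 0.0098] 5.340799043183235 [[0.0, 0.3], [-0.0, -0.8], [-0.8, -3.4], [0.7, -3.6], [-0.6, 3.3], [0.7, 3.0]]
[0.5135 0.0127] 4.308601911930046 [[-1.5, -1.2], [0.9, -0.5], [0.9, 1.4], [0.2, 0.4], [-1.6, 0.3], [0.2, -0.3]]
[0.5154 0.0117] 5.151868412189213 [[-0.4, -0.7], [-0.6, -2.0], [-1.2, -4.4], [0.3, -4.5], [-1.2, 2.0], [-0.0, 1.9], [-1.2, -1.7], [1.1, -1.8], [1.5, 0.0], [1.0, -0.2], [-1.1, -0.3], [0.6, -1.6]]
```

Side view: jaw tips at crop (547,116) and (652,114), midline about 600; card top far end at (596,163) and near foot end at (602,500), so the card sits about 1.5 mm further in +x. Correct and descend to just above the edge.

Request:
servo_tool:
  plan:
    - [-0.001,0.001,0.005,-0.4]
    - [-0.002,0.0015,0.015,-0.4]
    - [-0.002,0.0015,0.03,-0.4]
    - [-0.002,0.0015,0.045,-0.4]
    - [-0.002,0.0015,0.058,-0.4]
    - [-0.002,0.0015,0.065,-0.4]
    - [-0.002,0.0015,0.067,-0.4]
    - [-0.002,0.0015,0.067,-0.4]

```text
clock: 8.85
tool_pos: [0.5159, 0.0104, 0.162]
eef_rot: [[-0.085, 0.996, -0.001], [0.996, 0.085, 0.0], [0.0, -0.001, -1.0]]
contact_force: [-0.2, -0.6, -0.6]
opening: 0.0196
grip_force: 24.9
```

Request:
servo_tool:
  plan:
    - [0,0,0,0]
    - [0,0,0,0]
    - [0,0,0,0]
    - [0,0,0,0]
    - [0,0,0,0]
    - [0,0,0,0]
    - [0,0,0,0]
    - [0,0,0,0]

```text
clock: 9.52
tool_pos: [0.5162, 0.0104, 0.1627]
eef_rot: [[-0.085, 0.996, 0.0], [0.996, 0.085, 0.0], [0.0, 0.0, -1.0]]
contact_force: [-0.2, -1.6, 0.4]
opening: 0.02
grip_force: 24.9
```

```bash
python3 go.py .516 .011 5 .127
python3 - <<'E'
from h import *
s=vision.camera("side")
cv2.imwrite("pics/n6.png",cv2.resize(s[260:400,270:350],None,fx=4.2,fy=4.2,interpolation=cv2.INTER_CUBIC)[:,:,::-1])
E
```

```text
9.5167 [0.5162 0.0104 0.1627] yaw 4.8593392006709015 op 0.019991854454461208 F [-0.1516 -1.621   0.4042]
shift [ 0.0006 -0.0001  0.0357] turn -0.14066079932909847
```

View pics/n6.png

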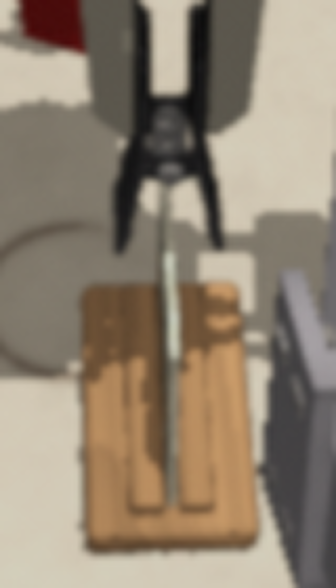

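Jaw tips (118,250) and (222,247), midline 170; card top edge at x≈168 there: centred within 1 mm. Lower.

Request:
servo_tool:
  plan:
    - [0,0,0.003,0]
    - [0,0,0.009,0]
    - [0,0,0.016,0]
    - [0,0,0.023,0]
    - [0,0,0.029,0]
    - [0,0,0.033,0]
    - [0,0,0.035,0]
    - [0,0,0.036,0]

```text
clock: 10.23
tool_pos: [0.516, 0.0105, 0.1261]
eef_rot: [[-0.085, 0.996, -0.001], [0.996, 0.085, 0.0], [0.0, -0.001, -1.0]]
contact_force: [0.2, -0.3, -0.5]
opening: 0.0196
grip_force: 24.9
```

Request:
servo_tool:
  plan:
    - [0,0,0,0]
    - [0,0,0,0]
    - [0,0,0,0]
    - [0,0,0,0]
    - [0,0,0,0]
    - [0,0,0,0]
    - [0,0,0,0]
    - [0,0,0,0]

```text
clock: 10.9
tool_pos: [0.5162, 0.0105, 0.1267]
eef_rot: [[-0.085, 0.996, 0.0], [0.996, 0.085, 0.0], [0.0, 0.0, -1.0]]
contact_force: [0.5, 0.6, -1.4]
opening: 0.02
grip_force: 24.9
```

```bash
python3 go.py .516 .011 5 .127
python3 - <<'E'
from h import *
s=vision.camera("side");t=vision.camera("top")
c=lambda im,x,y,w,h,k: cv2.resize(im[y:y+h,x:x+w],None,fx=k,fy=k,interpolation=cv2.INTER_CUBIC)
cv2.imwrite("pics/n7.png",np.hstack([c(t,370,215,80,80,4),c(s,270,270,80,80,5)[:320]])[:,:,::-1])
E
```

```text
10.9 [0.5162 0.0105 0.1267] yaw 4.863606615498222 op 0.020025765770231505 F [ 0.5144  0.5967 -1.3561]
shift [ 0.0006 -0.0001 -0.0003] turn -0.13639338450177796
```

View pics/n7.png

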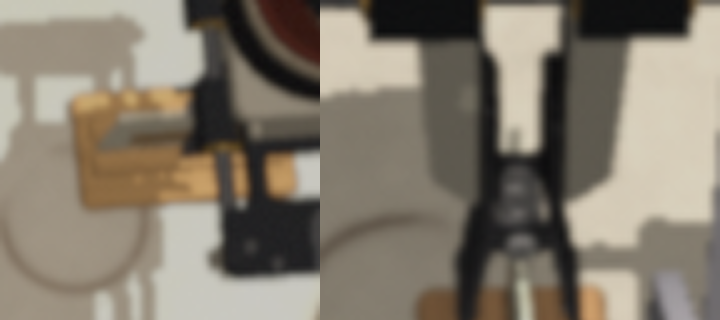

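The card (crop x≈520) runs midway between the open jaws (≈465 and ≈572). The jaws are at the open stop and the force is steady, so I'll hand in.

```bash
python3 -c "
from rig import ticket;print(ticket.close_job())"
```

```text
the job is handed in; nothing more can be done
None
```

The clip is off the tab and held upright, fully open over the middle of the card's top edge, with the jaw tips about 20 mm below it, nothing touching the card in the last side picture, and the job handed in at about 11 s.

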